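# Park the shorting link and hold the enabling paddle level

## Task

Hang the shorting link by its handle on the hook of the steel stand and let go of it; only then, with the fingertips, press the spring-loaded paddle of the enabling switch down until it is level and keep it held there: the program finishes while still holding the paddle level. Never press the paddle down to its bottom stop (that trips the test circuit), and leave the relay, the spanner, the ring lug and the test clip where they are.

Things in the scene. Friction and masses are not known exactly. Their poses are not given: they have to be found in the camera images.
- link: Shorting link, black, copper foot, 0.35 kg, upright on the bench: block 36 (x) x 106 (y) x 40 mm high (foot 120 mm long) under a closed D-handle. Handle window, open along x: 90 mm wide, 40 to 105 mm above the foot. Over it the straight grip bar along y: 110 mm long, 18 mm thick (x), 28 mm high (105 to 133 mm above the foot). Origin: centre of underside, z up; same after a half turn about z.
- link_bar (a point): Middle of the underside of the link's grip bar, 105 mm above the link's foot (the top of the window); axes as the link's. This face rests on the hook when hung.
- hook_stand: Fixed hook stand: foot plate 150 x 100 x 10 mm (x -40 to +110), steel post 18 mm thick, 174 mm high at x = +75, and a level round arm 10 mm thick from the post's top towards the stand's -x (roughly to the robot). At x = -55 its end turns up: tip at x = -62, top of tip 192 mm above the bench, the highest point. Arm underside 160 mm, top 170 mm above bench. Origin: on the bench below the seat.
- hook_seat (a point): Point on top of the hook's arm above the stand's origin, 170 mm above the bench, axes as the stand's (x from tip to post). The grip bar may rest anywhere between the upturned tip (inner side x = -50 mm) and the post (x = +66 mm).
- enable_switch: Fixed enabling (dead-man) switch: grey base 170 (x) x 85 (y) x 30 mm high; two side cheeks, inner faces 64 mm apart, level top edges 79 mm above the bench; between them a plain aluminium paddle. Its hinge pin runs along y at x = +65 mm, 73 mm above the bench; the free end points to the switch's -x (roughly to the robot). Origin: centre of the underside.
- paddle (a joint): Angle of the paddle about its pin, rad. 0 = released, free end raised 0.22 rad above level; 0.22 = level, its top flush with the top edges of the cheeks, 79 mm above the bench; 0.44 = bottom stop, as far below level. A spring returns it: at the press point it takes about 2.5 N to start, 6.5 N at level, 10 N at the bottom.
- paddle_press (a point): Press point on the paddle's ribbed top face, 90 mm from the hinge pin towards the free end, 6 mm above the line of the pin; about 98 mm above the bench when released, 79 mm when level. z is normal to the face. The paddle is 125 long x 54 wide x 10 mm thick and reaches 30 mm beyond this point.
- relay: Cream timer relay standing on the bench, 70 x 46 x 77 mm with a round dial on top. Origin: centre of the underside. Bystander.
- spanner: Steel open-ended spanner, 170 mm long, lying flat along its x. Bystander.
- lug: Tin-plated ring lug, ring 27 mm across, 44 mm past the ring's centre to the barrel's end, lying flat, 12 mm high. Origin: under the ring's centre; barrel along +x. Bystander.
- clip: Blue plastic test clip body, 62 x 24 x 20 mm with a short steel nose at +x, lying flat. Bystander.
Things that resemble listed ones, but are neither listed nor needed, are in the scene too. What is shaped like the link but green or red is not meant.

How it is judged (in metres and radians):
On the way, in this order (a step that is already met when the one before it is completed fails the run):
1. the link hangs by its grip bar on the hook's arm, let go by the robot (x of link_bar in the frame of hook_seat between -0.055 and 0.068 m and y of link_bar in the frame of hook_seat between -0.045 and 0.045 m and z of link_bar in the frame of hook_seat between -0.025 and 0.015 m and angle between link's own z axis and vertical below 0.6 rad and contact force between link and hook_stand above 1 N and contact force between each of the arm, the fingers and link below 0.05 N), for 0.4 s.
2. the fingers hold the paddle level (value of joint paddle between 0.14 and 0.3 rad and contact force between the fingers and enable_switch above 1.5 N), for 0.5 s.
At the end, for the whole second after the job is handed in: The link hangs on the hook's arm by the underside of its grip bar (between tip and post, leaning less than 0.6 rad), carried by the hook alone and practically at rest; the fingers still press the paddle (over 1.5 N) and hold it within 0.08 rad of level (joint 0.14 to 0.30) (all of step 1 and all of step 2 and velocity of joint paddle between -0.1 and 0.1 rad/s and linear speed of link below 0.1 m/s); the arm keeps its last pose, push and grip.
It fails at once if the paddle is pressed down to its bottom stop (joint over 0.40) (value of joint paddle above 0.4 rad).
It fails at once if the paddle is pressed while the link is not on the hook (value of joint paddle above 0.1 rad and not (x of link_bar in the frame of hook_seat between -0.055 and 0.068 m and y of link_bar in the frame of hook_seat between -0.045 and 0.045 m and z of link_bar in the frame of hook_seat between -0.025 and 0.015 m and angle between link's own z axis and vertical below 0.6 rad)).
It fails at once if the relay, spanner, ring lug or test clip is moved more than 30 mm (distance of any of relay, spanner, lug, clip from where it was at the start of the episode above 0.03 m).
It also fails if it takes over 51 s, if anything falls off the work surface, if the arm or the gripper's body presses on something with over 40 N, if the wrist force passes 120 N, or if a joint passes its speed limit or range.

## Robot

A 6-joint arm with a two-finger parallel gripper is mounted at the origin on the work surface. World frame = base frame: x ahead of the robot, y to its left, z up, the work surface at z = 0. Lengths are in m, angles in degrees, forces in N, time in s.
With the tool pointing down it reaches from about 0.25 to 0.725 m from the base axis. Payload 9.7 kg.
Tool frame: the origin (TCP) lies midway between the tips of the shut fingers; the grasp point (between the pads) lies 19 mm behind it; z points along the fingers, y is the line along which they close (so a half turn about z gives the same grasp; the last joint's range is limited). The gripper opens to 85 mm and grips with 20 to 120 N. Pads are 22 mm wide; open, the fingers measure 114 mm over their backs; the gripper's body (76 mm by 85 mm) begins 54 mm behind the grasp point. The pads swing forward as they close: fully open they stand 13 mm farther back than shut.
Start: joints at [-70.015, 4.979, 10.078, 95.1, 0, 90], TCP at [0.188, -0.517, 0.231] pointing down, gripper open.
Joint ranges: [-179.16, 179.16], [-48.56, 103.87], [-65.8, 70.77], [-126.05, 130.52], [-82.76, 87.17], [-180, 180]. Speed limits (degrees/s): [127.2, 127.2, 147.25, 180, 180, 180].

## Interface

Orientations are given as [roll, pitch, yaw] about the fixed x, y, z axes, in that order (R = Rz(yaw) Ry(pitch) Rx(roll)).
In Python, from workcell import * gives the robot as it stands.
- The arm moves only by the tool servo_tool, never from a script. Its argument "moves" is a list of rows, each a list of 4 numbers: the shift along the world's x, y, z in fractions of the full range, 1 being 80 cm, then the turn about the world's z in normalised numbers (1 is 2 rad). A call has 1 to 20 rows; each row is the pose to reach, as a shift and turn from the pose commanded when the call began; what a row does not reach only later rows make up. A row lasts 1/12 s, in which the tool goes at most 41.7 mm and 7.16 degrees, less where a joint would pass 70% of its speed; a pose out of reach is approached as far as the arm can. Shift and turn numbers lie between -1 and 1, and a call with a number outside is refused. A call with a gripper value outside its range is refused whole. "claw" is the closure, from 0 (fully open) to 1 (shut), set as the call begins (left out, the last holds). The fingers move at their own pace and stop on an object; "force" is the grip in N (left out, the last holds). Time passes only in rows, so rows that repeat a pose let the fingers close. It gives the time, the measured TCP pose, the force, the opening and the grip force at its end, in the units of the state.
- get_obs(): the state, without advancing time (a new reading comes with each control period).
- camera(name): name is "scene" or "top" or "wrist"; returns the picture (400x640x3 uint8, red, green, blue); there is no depth.
- get_calibration(name): a dict with "fx", "fy", "cx", "cy" (pixels), "rvec" (rotation vector, rad) and "tvec" (3), from world to camera coordinates, as OpenCV has them; the wrist camera has in their place "tool_from_camera" (4x4, takes a point from camera to tool coordinates, whose origin is the TCP and whose axes are the flange's). Camera axes: x right, y down, z forward; pixel columns grow to the right and rows downward; lengths in m; the calibration is good to about 2 mm. A picture is of the moment at which its call begins: read the wrist's pose just before it. get_calibration takes no time and is no camera call.
- job_done(): hands the job in; it is judged then, once.
The state is a dict: "time": time; "q": joint angles; "qd": joint speeds; "joint_efforts": joint torques, N m; "ee_pos": TCP position; "tcp_rot": TCP orientation; "wrist_force": force on the tool from outside, world axes, zero at the start; "torque": the same for the moment, N m; "opening": finger opening in m; "grasp_force": force on a finger pad.
Only numpy, scipy, OpenCV 4.12 (cv2) and the standard library are available. Lean on these libraries where they do the work, as an engineer would, in place of code of your own. Each camera call takes 0.05 s, during which the arm holds its last target. There are 200 camera calls.

## Working session

There is one attempt and no reset: what is moved stays moved. The work goes in short steps, Python scripts to look and compute and a tool call to move; the robot and the scene stay as the last step left them, time stands still between calls to the robot, and variables do not carry over. Pictures are saved under pics/ and viewed, at most 10 in all, crops included, and the job is handed in when it is done.

Besides the shell and the picture viewer there is one more tool, called after "Call:" as name(argument=value, ...) on one line, values as JSON. servo_tool: Moves the arm, as the interface text tells. Its arguments: {"type":"object","properties":{"moves":{"type":"array","items":{"type":"array","items":{"type":"number"}}},"claw":{"type":"number"},"force":{"type":"number"}},"required":["moves"]}

```bash
mkdir -p pics; cat > h.py <<'E'
from workcell import *
import numpy as np, cv2
def snap(n,f):
    im=np.array(camera(n)); cv2.imwrite('pics/'+f,im[:,:,::-1]); return im
E
python3 - <<'E'
from h import *
for n in("scene","top"): snap(n,n+'1.png'); print(n,get_calibration(n))
print(get_calibration("wrist"))
o=get_obs();print(o)
E
```

```text
scene {'fx': 382.35786061958805, 'fy': 382.35786061958805, 'cx': 318.62461703344934, 'cy': 205.52302394151292, 'rvec': array([ 1.56945337,  1.9817159 , -0.80222189]), 'tvec': array([ 0.07104788, -0.33055685,  1.49377572])}
top {'fx': 450.19874156684057, 'fy': 450.19874156684057, 'cx': 316.5943034221292, 'cy': 202.16750058339642, 'rvec': array([ 2.1563968 , -2.09770354,  0.18608515]), 'tvec': array([0.01663236, 0.59016197, 1.08773278])}
{'fx': 329.0776367706737, 'fy': 329.0776367706737, 'cx': 314.52915511804423, 'cy': 201.34693042187206, 'tool_from_camera': array([[-6.86698991e-04, -9.51454894e-01, -3.07787449e-01,
         7.77129893e-02],
       [ 9.99999758e-01, -6.20388388e-04, -3.13291714e-04,
         5.51106404e-04],
       [ 1.07135175e-04, -3.07787590e-01,  9.51455090e-01,
        -1.42283980e-01],
       [ 0.00000000e+00,  0.00000000e+00,  0.00000000e+00,
         1.00000000e+00]])}
{'time': 0.1, 'q': array([-7.00137699e+01,  5.00775028e+00,  1.00399139e+01,  9.51005229e+01,
        1.32354695e-04,  8.99993912e+01]), 'qd': array([-0.03409126,  0.02290866,  0.16448184, -0.0647262 , -0.02407825,
        0.07496251]), 'joint_efforts': array([-1.58360699e-04, -5.21562088e+01,  4.65654194e+01,  1.59840711e-02,
       -1.62983406e-05, -1.81317387e-05]), 'ee_pos': array([ 0.18791652, -0.51668079,  0.23066412]), 'tcp_rot': array([-1.79931641e+02, -1.33080954e-04,  1.99868387e+01]), 'wrist_force': array([ 0.41451638, -0.38347404, -0.071073  ]), 'torque': array([-0.05970093,  0.00411394, -0.02204124]), 'grasp_force': 0.0, 'opening': 0.08531795172427374}
```

View pics/scene1.png

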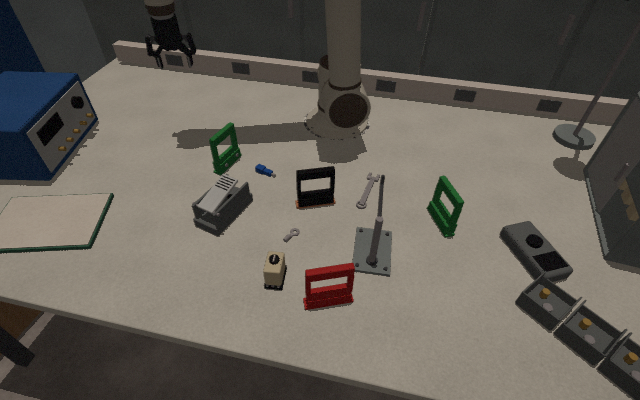

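View pics/top1.png

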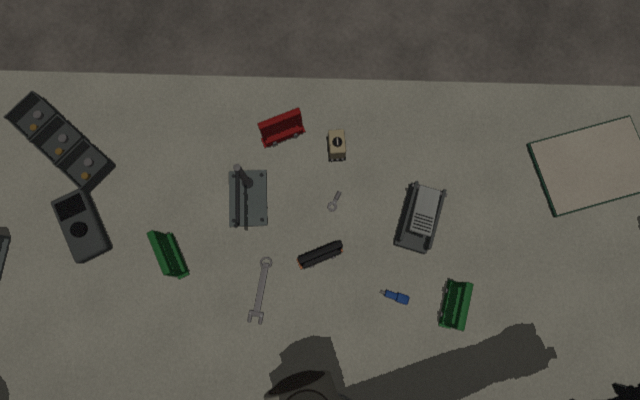

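The scene view shows the black link at about (316,188), stand at (374,230) and switch at (222,205). In the top view they are at (320,254), (248,198) and (420,217). I'll enlarge both for exact pixels.

```bash
python3 - <<'E'
import cv2
a=cv2.imread('pics/top1.png')[150:310,220:460]; cv2.imwrite('pics/topc.png',cv2.convertScaleAbs(cv2.resize(a,(792,528),interpolation=cv2.INTER_CUBIC),alpha=1.7))
a=cv2.imread('pics/scene1.png')[140:290,185:415]; cv2.imwrite('pics/scc.png',cv2.convertScaleAbs(cv2.resize(a,(782,510),interpolation=cv2.INTER_CUBIC),alpha=1.4))
E
```

```text
(no output)
```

View pics/topc.png

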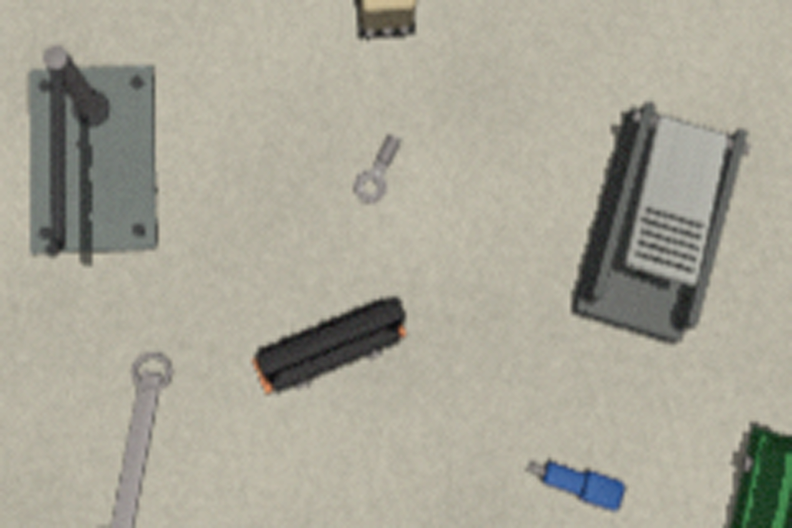

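View pics/scc.png

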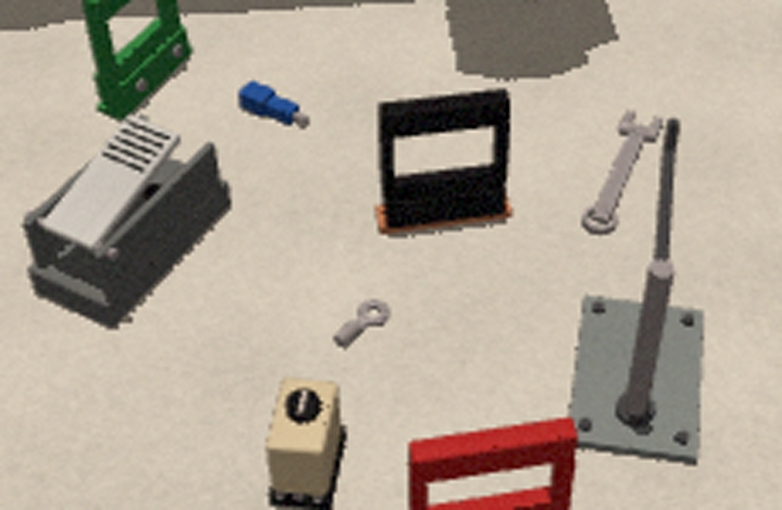

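```bash
cat > tri.py <<'E'
from h import *
from scipy.optimize import least_squares
C={n:get_calibration(n) for n in("scene","top")}
def K(c): return np.array([[c['fx'],0,c['cx']],[0,c['fy'],c['cy']],[0,0,1]])
def P(n): c=C[n]; return K(c)@np.c_[cv2.Rodrigues(c['rvec'])[0],c['tvec']]
off={'top':((220,150),3.3),'scene':((185,140),3.4)}
px=lambda n,p: np.array(off[n][0])+(np.array(p,float)+.5)/off[n][1]-.5
def tri(t,s):
    X=cv2.triangulatePoints(P('top'),P('scene'),px('top',t),px('scene',s))[:,0]; return X[:3]/X[3]
def plane(n,p,z):
    M=P(n); H=np.c_[M[:,:2],M[:,2]*z+M[:,3]]; X=np.linalg.solve(H,[*px(n,p),1]); return X[:2]/X[2]
E
python3 - <<'E'
from tri import *
np.set_printoptions(precision=4,suppress=True)
for n in C: c=C[n]; print(n,'cam at',-cv2.Rodrigues(c['rvec'])[0].T@c['tvec'])
for k,t,s in [('post top',(57,57),(662,268)),('tip',(55,247),(672,123)),('bar L(+y) end',(260,360),(508,94)),('bar R end',(398,304),(382,107)),
 ('pad free +y',(630,268),(180,140)),('pad free -y',(695,283),(135,118)),('pad hinge +y',(660,120),(98,248)),('pad hinge -y',(730,137),(45,226)),
 ('plate NW',(28,68),(697,461)),('plate NE',(155,65),(570,445)),('plate SE',(157,248),(584,296)),('lug',(370,187),(374,313))]:
    print(k,tri(t,s))
for p in [(28,68),(155,65),(157,248),(31,254)]: print('plate',plane('top',p,.01))
print('post base',plane('top',(92,105),.01), plane('scene',(635,412),.01))
for p in [(57,57),(55,247)]: print(plane('top',p,.18))
for p in [(576,308),(680,342)]: print('switch base S corners',plane('top',p,.03))
for p in [(257,354),(273,390),(402,325)]: print('link',plane('top',p,0.133))
E
```

```text
scene cam at [1.2721 0.2065 0.8275]
top cam at [0.3883 0.0268 1.1748]
post top [0.6451 0.2177 0.172 ]
tip [0.5102 0.2081 0.1884]
bar L(+y) end [0.4417 0.0708 0.1344]
bar R end [ 0.4834 -0.0253  0.135 ]
pad free +y [ 0.518  -0.1955  0.0927]
pad free -y [ 0.5073 -0.2405  0.0992]
pad hinge +y [ 0.6339 -0.2233  0.0716]
pad hinge -y [ 0.6218 -0.2754  0.0724]
plate NW [0.6781 0.271  0.0056]
plate NE [0.6841 0.1714 0.0015]
plate SE [0.5341 0.1606 0.0062]
lug [ 0.5889 -0.0076  0.    ]
plate [0.6769 0.271 ]
plate [0.6822 0.1687]
plate [0.5337 0.1601]
plate [0.5262 0.2592]
post base [0.6478 0.2177] [0.6473 0.2182]
[0.6431 0.2158]
[0.5112 0.2094]
switch base S corners [ 0.4936 -0.1671]
switch base S corners [ 0.4697 -0.2467]
link [0.4459 0.0728]
link [0.4214 0.0608]
link [ 0.4688 -0.0279]
```

The measured points match the given sizes: post to tip is 137 mm, the bar top is about 134 mm high and the paddle is about 97 mm high. Next I move above the link.

The rows are not in the units I measure in: shifts go in shares of 80 cm and turns go in shares of 2 rad. I convert before sending: 54 cm / 80 = 0.675, 27.3 cm / 80 = 0.3413, 1.63 rad / 2 = 0.815.

Call:
servo_tool(moves=[[0.3413,0.675,0.025,0.815],[0.3413,0.675,0.025,0.815],[0.3413,0.675,0.025,0.815],[0.3413,0.675,0.025,0.815],[0.3413,0.675,0.025,0.815],[0.3413,0.675,0.025,0.815],[0.3413,0.675,0.025,0.815],[0.3413,0.675,0.025,0.815],[0.3413,0.675,0.025,0.815],[0.3413,0.675,0.025,0.815],[0.3413,0.675,0.025,0.815],[0.3413,0.675,0.025,0.815],[0.3413,0.675,0.025,0.815],[0.3413,0.675,0.025,0.815],[0.3413,0.675,0.025,0.815],[0.3413,0.675,0.025,0.815],[0.3413,0.675,0.025,0.815],[0.3413,0.675,0.025,0.815],[0.3413,0.675,0.025,0.815],[0.3413,0.675,0.025,0.815]], claw=0)

```text
time: 1.77
ee_pos: [0.4607, 0.0221, 0.2514]
tcp_rot: [180.0, 0.0, 113.3]
wrist_force: [-0.1, -0.5, 0.4]
opening: 0.0854
grasp_force: 0.0
```

```bash
python3 - <<'E'
from h import *
o=get_obs(); print(o['time'],o['ee_pos'],o['tcp_rot'],o['q'])
im=snap('wrist','w1.png'); np.savez('w1.npz',p=o['ee_pos'],r=o['tcp_rot'])
E
```

```text
1.7667 [0.46065972 0.02214307 0.25144839] [1.79986928e+02 1.17309619e-02 1.13282273e+02] [ 2.75594172e+00 -6.64169309e+00  8.53761954e-01  9.74790992e+01
 -6.40247515e-03  6.94736661e+01]
```

View pics/w1.png

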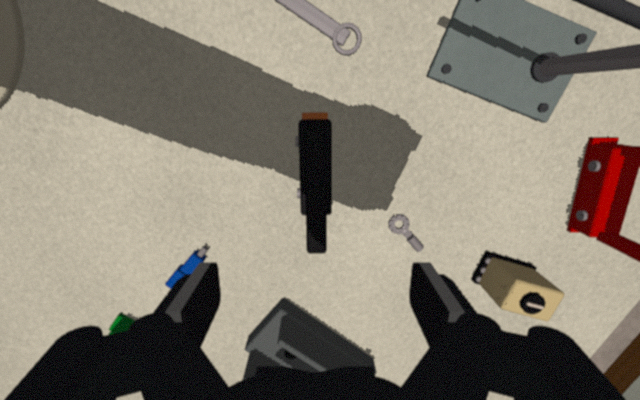

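The wrist view shows the black bar running along the image column: narrow end at (306–326, 252), block at (300–331, 120–212). It sits centred between the fingers.

```bash
cat > wr.py <<'E'
from h import *
from scipy.spatial.transform import Rotation as R
c=get_calibration('wrist')
def ray(uv,z,d):
    T=np.eye(4);T[:3,:3]=R.from_euler('xyz',d['r'],degrees=True).as_matrix();T[:3,3]=d['p'];M=T@c['tool_from_camera']
    v=M[:3,:3]@[(uv[0]-c['cx'])/c['fx'],(uv[1]-c['cy'])/c['fy'],1]; o=M[:3,3]; return o+v*(z-o[2])/v[2]
E
python3 - <<'E'
from wr import *
d=np.load('w1.npz'); np.set_printoptions(precision=4,suppress=True)
for n,uv,z in [('bar near end',(316.5,251.5),.133),('bar L',(306.5,250),.133),('bar R',(326.5,250),.133),('block far top',(315,121),.04),('copper far',(314.5,114),.005),('blk near L',(303,212),.04),('blk nearR',(331,212),.04)]: print(n,ray(uv,z,d))
g=cv2.imread('pics/w1.png').max(2)
for r in (130,160,190,205,220,235,245): 
    k=np.where(g[r,280:350]<40)[0]+280; print(r,k.min(),k.max())
E
```

```text
bar near end [ 0.4816 -0.0255  0.133 ]
bar L [ 0.473  -0.0276  0.133 ]
bar R [ 0.4891 -0.0207  0.133 ]
block far top [0.4392 0.0701 0.04  ]
copper far [0.4366 0.0747 0.005 ]
blk near L [ 0.4666 -0.0283  0.04  ]
blk nearR [ 0.496  -0.0157  0.04  ]
130 299 330
160 300 330
190 301 330
205 302 329
220 307 325
235 308 324
245 308 324
```

The bar centre measures (0.460, 0.023), which is directly under the tool, so I descend and grip.

In the tool's units: -14 cm / 80 = -0.175, -13 cm / 80 = -0.1625, 0.01 rad / 2 = 0.005.

Call:
servo_tool(moves=[[0,0.0013,-0.05,0.005],[0,0.0013,-0.1,0.005],[0,0.0013,-0.1375,0.005],[0,0.0013,-0.1625,0.005],[0,0.0013,-0.175,0.005],[0,0.0013,-0.175,0.005],[0,0.0013,-0.175,0.005]], claw=0)

```text
time: 2.4
ee_pos: [0.4611, 0.0238, 0.1122]
tcp_rot: [180.0, 0.0, 113.9]
wrist_force: [0.9, -0.6, 1.0]
opening: 0.0854
grasp_force: 0.0
```

Call:
servo_tool(moves=[[0,0,0,0],[0,0,0,0],[0,0,0,0],[0,0,0,0],[0,0,0,0],[0,0,0,0],[0,0,0,0],[0,0,0,0],[0,0,0,0],[0,0,0,0],[0,0,0,0],[0,0,0,0]], claw=1, force=70)

```text
time: 3.4
ee_pos: [0.4612, 0.0241, 0.1118]
tcp_rot: [180.0, 0.0, 113.9]
wrist_force: [-0.9, -0.6, 6.0]
opening: 0.0167
grasp_force: 69.5
```

In the tool's units: 18.1 cm / 80 = 0.2263, 10.3 cm / 80 = 0.1288, -0.35 rad / 2 = -0.175.

Call:
servo_tool(moves=[[0,0,0.025,0],[0,0,0.0625,0],[0,0,0.1,0],[0,0,0.1288,0],[0,0.025,0.1288,-0.025],[-0.0025,0.0625,0.1288,-0.06],[-0.005,0.1,0.1288,-0.1],[-0.0075,0.1375,0.1288,-0.135],[-0.01,0.175,0.1288,-0.175],[-0.01,0.2063,0.1288,-0.175],[-0.01,0.2263,0.1288,-0.175],[-0.01,0.2263,0.1288,-0.175],[-0.01,0.2263,0.1288,-0.175],[-0.01,0.2263,0.1288,-0.175],[-0.01,0.2263,0.1288,-0.175]])

```text
time: 4.65
ee_pos: [0.4529, 0.2043, 0.214]
tcp_rot: [-180.0, 0.0, 93.8]
wrist_force: [0.1, -0.1, -3.6]
opening: 0.0166
grasp_force: 69.2
```

```bash
python3 - <<'E'
from h import *
o=get_obs(); print(o['time'],o['ee_pos'],o['tcp_rot'],o['wrist_force'])
s=snap('scene','s2.png'); t=snap('top','t2.png')
f=lambda a:cv2.convertScaleAbs(cv2.resize(a[:,:,::-1],None,fx=3,fy=3,interpolation=cv2.INTER_CUBIC),alpha=1.5)
cv2.imwrite('pics/c2.png',np.hstack([f(s[80:280,310:440]),f(t[150:350,190:320])]))
E
```

```text
4.65 [0.45294311 0.20430605 0.21403056] [-1.79970203e+02  2.26681033e-02  9.38475831e+01] [ 0.106481   -0.10834829 -3.59393509]
```

View pics/c2.png

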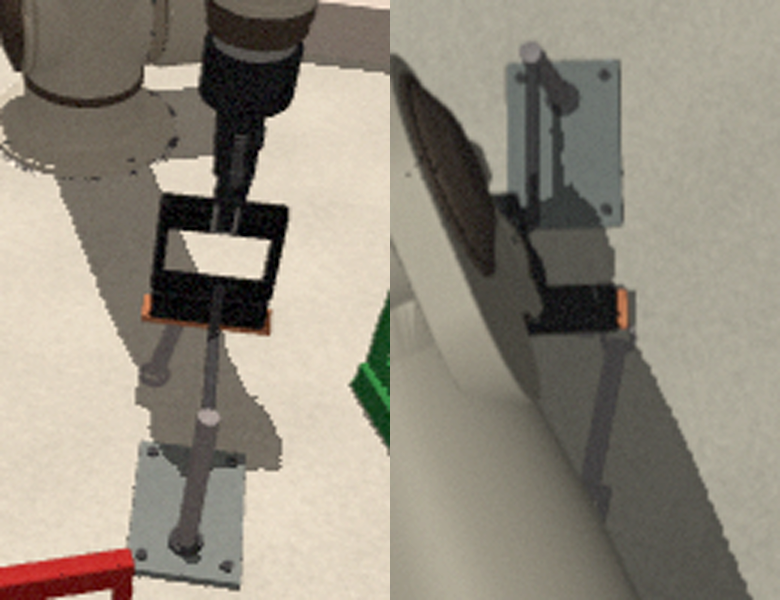

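The picture shows the link hanging level in the grip, its window squarely facing the hook tip with the arm line running through it. Thread it on.

In the tool's units: 12.5 cm / 80 = 0.1563, 11.5 cm / 80 = 0.1438.

Call:
servo_tool(moves=[[0.0188,0.0013,0,0],[0.0438,0.0025,0,0],[0.0688,0.005,0,0],[0.0938,0.0063,0,0],[0.1188,0.0088,0,0],[0.1438,0.01,0,0],[0.1563,0.0113,0,0],[0.1563,0.0113,0,0],[0.1563,0.0113,0,0],[0.1563,0.0113,-0.0125,0],[0.1563,0.0113,-0.025,0],[0.1563,0.0113,-0.0375,0],[0.1563,0.0113,-0.04,0],[0.1563,0.0113,-0.04,0],[0.1563,0.0113,-0.04,0]])

```text
time: 6.0
ee_pos: [0.5776, 0.2141, 0.1823]
tcp_rot: [-180.0, 0.0, 93.9]
wrist_force: [-0.5, 0.6, -2.9]
opening: 0.0164
grasp_force: 69.4
```

In the tool's units: -0.45 cm / 80 = -0.0056, -0.35 cm / 80 = -0.0044.

Call:
servo_tool(moves=[[0,0,-0.0025,0],[0,0,-0.0044,0],[0,0,-0.0056,0],[0,0,-0.0056,0],[0,0,-0.0056,0]])

```text
time: 6.42
ee_pos: [0.578, 0.2141, 0.1778]
tcp_rot: [-180.0, 0.0, 93.9]
wrist_force: [-0.1, -0.4, -2.5]
opening: 0.0168
grasp_force: 69.5
```

In the tool's units: -0.1 cm / 80 = -0.0013.

Call:
servo_tool(moves=[[0,0,-0.0013,0],[0,0,-0.0013,0],[0,0,-0.0013,0]])

```text
time: 6.67
ee_pos: [0.578, 0.2141, 0.1769]
tcp_rot: [180.0, -0.0, 93.9]
wrist_force: [0.5, -0.5, -3.4]
opening: 0.0167
grasp_force: 69.7
```

```bash
python3 - <<'E'
from h import *
s=snap('scene','s3.png')
o=get_obs(); print(o['time'],o['ee_pos'],o['wrist_force'],o['torque'])
cv2.imwrite('pics/c3.png',cv2.convertScaleAbs(cv2.resize(s[110:280,310:450,::-1],None,fx=3.5,fy=3.5,interpolation=cv2.INTER_CUBIC),alpha=1.5))
E
```

```text
6.7167 [0.57803943 0.21411703 0.17686039] [ 0.43071745  0.10395732 -2.90421101] [-0.02055081 -0.02993496 -0.0170541 ]
```

View pics/c3.png

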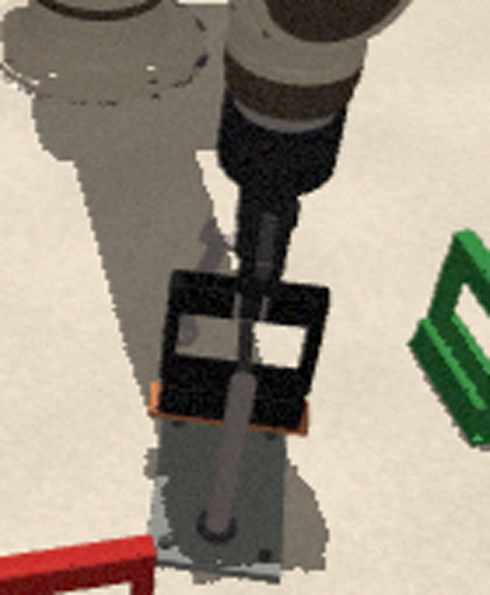

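The arm passes through the window from the post, with the bar just above it at about mid-width. I lower until it touches.

In the tool's units: -0.2 cm / 80 = -0.0025, -0.1 cm / 80 = -0.0013.

Call:
servo_tool(moves=[[0,0,-0.0013,0],[0,0,-0.0025,0],[0,0,-0.0025,0],[0,0,-0.0025,0]])

```text
time: 7.05
ee_pos: [0.5781, 0.2142, 0.1766]
tcp_rot: [179.9, -0.0, 93.9]
wrist_force: [-3.4, -0.7, 6.7]
opening: 0.0167
grasp_force: 71.1
```

Contact made. I open partway, just enough to clear the bar and the upturned tip.

In the tool's units: 0.1 cm / 80 = 0.0013.

Call:
servo_tool(moves=[[0,0,0.0013,0],[0,0,0.0013,0],[0,0,0.0013,0],[0,0,0.0013,0],[0,0,0.0013,0],[0,0,0.0013,0]], claw=0.6)

```text
time: 7.55
ee_pos: [0.578, 0.2141, 0.1756]
tcp_rot: [-180.0, 0.0, 93.9]
wrist_force: [1.2, -0.9, 0.3]
opening: 0.0345
grasp_force: 0.0
```

In the tool's units: 8 cm / 80 = 0.1, 6 cm / 80 = 0.075.

Call:
servo_tool(moves=[[0,0,0.0063,0],[0,0,0.0188,0],[0,0,0.0313,0],[0,0,0.05,0],[0,0,0.075,0],[0,0,0.1,0],[0,0,0.1,0],[0,0,0.1,0],[0,0,0.1,0],[0,0,0.1,0],[0,0,0.1,0],[0,0,0.1,0],[0,0,0.1,0]])

```text
time: 8.63
ee_pos: [0.5778, 0.2141, 0.2553]
tcp_rot: [-180.0, 0.0, 93.9]
wrist_force: [0.5, 0.2, -0.0]
opening: 0.0337
grasp_force: 0.0
```

```bash
python3 - <<'E'
from h import *
s=snap('scene','s4.png');w=snap('wrist','w4.png')
o=get_obs(); print(o['time'],o['ee_pos'],o['q'],o['wrist_force'])
a=cv2.convertScaleAbs(cv2.resize(s[130:280,310:450,::-1],None,fx=2.5,fy=2.5,interpolation=cv2.INTER_CUBIC),alpha=1.5)
b=cv2.resize(w[:,:,::-1],(450,281));p=np.zeros((375,800,3),np.uint8);p[:,:350]=a;p[:281,350:]=b
cv2.imwrite('pics/c4.png',p)
E
```

```text
8.7333 [0.57791563 0.21407807 0.25555945] [2.03258339e+01 1.52217749e+01 2.45254352e+01 9.93232658e+01
 8.11131003e-04 1.06432251e+02] [ 0.49729152  0.20844807 -0.234127  ]
```

View pics/c4.png

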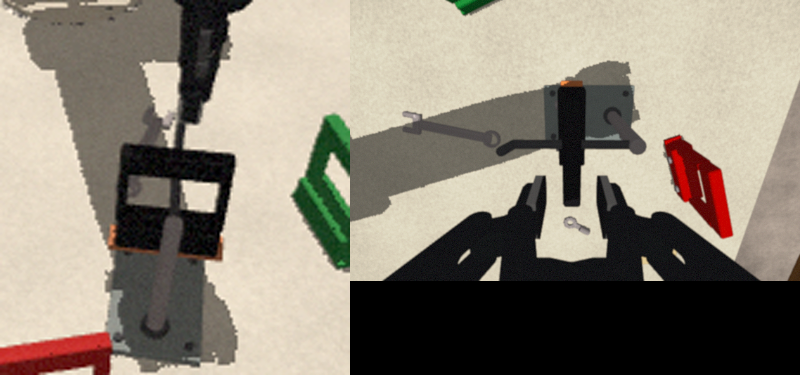

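The link hangs freely on the hook with the fingers clear. Now I shut the fingers and move over the paddle.

In the tool's units: -43.9 cm / 80 = -0.5488, -3.8 cm / 80 = -0.0475, 1.22 rad / 2 = 0.61.

Call:
servo_tool(moves=[[-0.0038,-0.0438,0,0.05],[-0.0075,-0.0875,0,0.1],[-0.0113,-0.1313,0,0.15],[-0.015,-0.175,0,0.2],[-0.0188,-0.2188,0,0.25],[-0.0225,-0.2625,0,0.3],[-0.0263,-0.3063,0,0.35],[-0.03,-0.35,0,0.4],[-0.0338,-0.3938,0,0.45],[-0.0375,-0.4375,0,0.5],[-0.0413,-0.4813,0,0.55],[-0.045,-0.525,-0.025,0.61],[-0.0475,-0.5488,-0.0625,0.61],[-0.0475,-0.5488,-0.1,0.61],[-0.0475,-0.5488,-0.125,0.61],[-0.0475,-0.5488,-0.125,0.61],[-0.0475,-0.5488,-0.125,0.61],[-0.0475,-0.5488,-0.125,0.61],[-0.0475,-0.5488,-0.125,0.61]], claw=1)

```text
time: 10.32
ee_pos: [0.5408, -0.2249, 0.158]
tcp_rot: [-180.0, 0.2, 163.8]
wrist_force: [0.1, -0.7, -0.0]
opening: -0.0005
grasp_force: 0.0
```

```bash
python3 - <<'E'
from h import *
s=snap('scene','s5.png')
o=get_obs(); print(o['time'],o['ee_pos'],o['tcp_rot'],o['wrist_force'],o['opening'])
np.savez('w5.npz',p=o['ee_pos'],r=o['tcp_rot']); w=snap('wrist','w5.png')
a=cv2.convertScaleAbs(cv2.resize(s[80:260,170:290,::-1],None,fx=2.5,fy=2.5,interpolation=cv2.INTER_CUBIC),alpha=1.5)
b=w[:,70:570,::-1];p=np.zeros((450,800,3),np.uint8);p[:,:300]=a;p[:400,300:]=b
cv2.imwrite('pics/c5.png',p)
E
```

```text
10.3667 [ 0.54083836 -0.22489351  0.1578237 ] [-1.79981330e+02  1.66653017e-01  1.63828490e+02] [-0.46258557  0.37250171 -0.07324603] 0.00025412652335210853
```

View pics/c5.png

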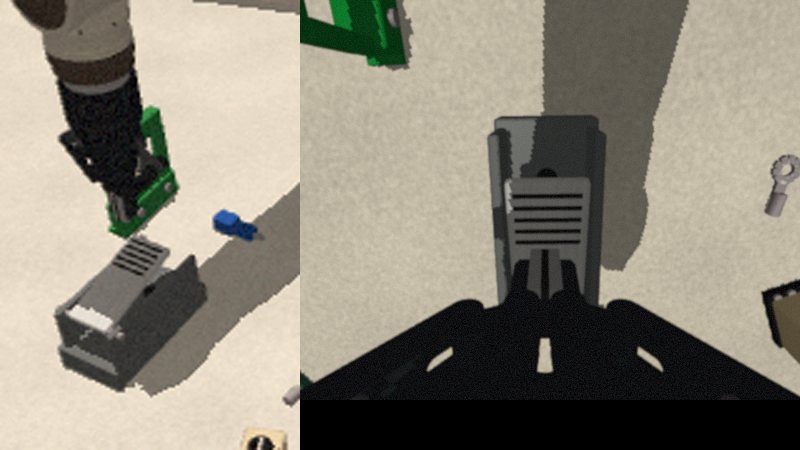

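The wrist view shows the paddle's free edge at (277–360, 179), with the fingertips centred on it at about column 316, so they are aligned across the paddle. I check the free-end position.

```bash
python3 - <<'E'
from wr import *
d=np.load('w5.npz')
a,b=ray((277,179),.105,d),ray((360,179),.105,d); print(a,b,np.linalg.norm(a-b)); m=(a+b)/2
x=np.array([np.cos(np.radians(-16)),np.sin(np.radians(-16))]); print('press',m[:2]+x*.03, 'tcp',d['p'][:2])
E
```

```text
[ 0.50482348 -0.23944578  0.105     ] [ 0.51893082 -0.1908885   0.105     ] 0.05056508040153269
press [ 0.540715   -0.22343626] tcp [ 0.54083836 -0.22489351]
```

The press point agrees to 1.5 mm. I press down gradually.

In the tool's units: -7.1 cm / 80 = -0.0888, -6.8 cm / 80 = -0.085.

Call:
servo_tool(moves=[[0,0.0013,-0.025,0],[0,0.0013,-0.05,0],[0,0.0013,-0.0625,0],[0,0.0013,-0.0688,0],[0,0.0013,-0.075,0],[0,0.0013,-0.08,0],[0,0.0013,-0.085,0],[0,0.0013,-0.0888,0],[0,0.0013,-0.0888,0],[0,0.0013,-0.0888,0]])

```text
time: 11.25
ee_pos: [0.5401, -0.224, 0.0853]
tcp_rot: [-180.0, 0.0, 163.8]
wrist_force: [-2.8, -0.1, 5.4]
opening: 0.0004
grasp_force: 2.5
```

In the tool's units: -0.5 cm / 80 = -0.0063, -0.4 cm / 80 = -0.005.

Call:
servo_tool(moves=[[0,0,-0.0025,0],[0,0,-0.005,0],[0,0,-0.0063,0],[0,0,-0.0063,0],[0,0,-0.0063,0],[0,0,-0.0063,0],[0,0,-0.0063,0],[0,0,-0.0063,0],[0,0,-0.0063,0],[0,0,-0.0063,0],[0,0,-0.0063,0]])

```text
time: 12.17
ee_pos: [0.5399, -0.224, 0.0805]
tcp_rot: [-180.0, 0.0, 163.8]
wrist_force: [-3.2, 0.9, 7.1]
opening: -0.0003
grasp_force: 3.0
```

```bash
python3 - <<'E'
from h import *
s=snap('scene','s6.png')
o=get_obs(); print(o['time'],o['ee_pos'],o['wrist_force'])
a=cv2.convertScaleAbs(cv2.resize(s[110:270,180:440,::-1],None,fx=3,fy=3,interpolation=cv2.INTER_CUBIC),alpha=1.5)
cv2.imwrite('pics/c6.png',a)
E
```

```text
12.2167 [ 0.53994046 -0.22395882  0.08056437] [-4.61437914  1.44055395  6.11443931]
```

View pics/c6.png

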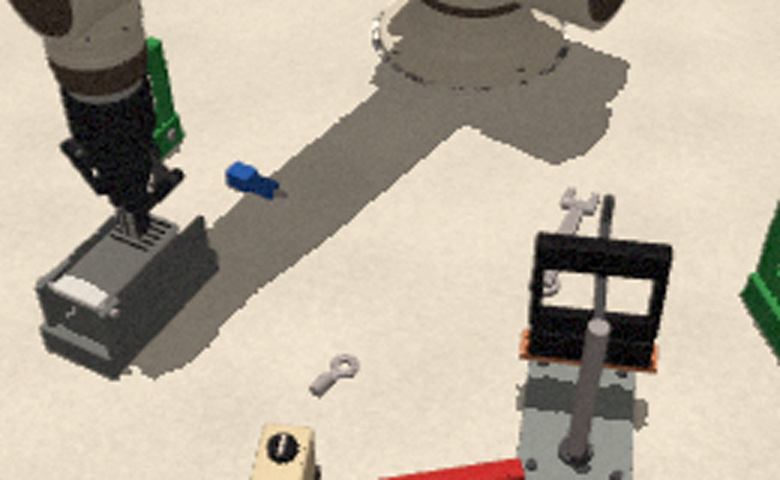

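The picture shows the paddle flush with the cheek tops under the fingertips, at about 6.5 N, and the link hanging on the hook. The bystanders are in place, so I hand in.

```bash
python3 -c "
from workcell import *
print(job_done())"
```

```text
the job is handed in; nothing more can be done
None
```

The shorting link hangs freely on the hook and the fingertips are holding the paddle level (TCP at 80.5 mm, about 6.5 N); I handed the job in at about 12 s, and the program returned no verdict.

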